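# Trip test of the supply box's residual-current device

## Task

Do the routine trip test on the supply box screwed to the worktop, all by pushing with the closed fingers, nothing is gripped: push the load breaker's wide double lever over to off (towards the robot's side of the box), then press the test button of the residual-current device until its own narrow lever drops to off; that lever must be thrown by the button, never pushed off by hand. Then, with the button let go, push the narrow lever back over to on so that it stays, and last push the load breaker's lever back to on. Do not hammer or lean hard on the box, and leave the screwdriver, pen and tape roll where they lie.

Things in the scene. Friction and masses are not known exactly. Their poses are not given: they have to be found in the camera images.
- supply_box: light grey supply box screwed to the worktop, 184 (x) x 224 (y) x 62 mm high; low lugs at both ends, steel conduit elbow (25 mm high, out to x = +132 mm) on the far wall. Origin: centre of the underside; x points from the robot's side to the far side (the levers' on direction), z up. A window in its top shows two device fronts side by side along y; either may be the left one.
- rcd: residual-current device: off-white front 45 (x) x 71 (y) mm standing 8 mm above the box's top. Origin: centre of the front's underside, at the level of the box's top (z = 62 mm), so its front face is at z = +8 mm. Axes as the box. Narrow black lever at x = 0, y = -25 mm; test button at x = -9, y = +25 mm.
- rcd_lever (a joint): angle of the narrow lever about the device's y axis, rad: +0.55 on (leans to +x), 0 upright, -0.55 off (leans to -x). Sprung over centre with the dead centre at about +0.25: it jumps to the end on whose side it is and stays there. Pushing it on takes about 4 N at the tip. The test button throws it to off.
- rcd_lever_tip (a point): middle of the end of the narrow lever, 24 mm from its axis (axis at x = 0, z = +3 mm in the device frame). The lever is 14 mm wide (y) and 6.5 mm thick (x).
- test_button (a joint): travel of the test button, m: 0 released, 0.005 fully pressed (down). Sprung back. Pressing takes 1 to 5 N; at a little over 3 mm it throws the narrow lever to off. While it is held down the lever cannot stay on.
- test_button_top (a point): centre of the top of the test button, a small grey block 12 (x) x 11 (y) mm that stands 5.5 mm above the device's front face when released and 0.5 mm when pressed.
- load_breaker: load breaker: off-white front 45 (x) x 35 (y) mm, 8 mm above the box's top, with an 18 mm wide, 5 mm high blank filler on each side. Origin: centre of the front's underside at the level of the box's top; axes as the box.
- load_lever (a joint): angle of the wide double lever about the breaker's y axis, rad: +0.55 on (leans to +x), 0 upright, -0.55 off (leans to -x). Sprung over centre at 0, stays at either end; takes about 4 N at the tip.
- load_lever_tip (a point): middle of the end of the double lever (two 9 mm toggles joined by a 30 mm wide tie bar), 24 mm from its axis (axis at x = 0, y = 0, z = +3 mm in the breaker frame). 6.5 mm thick (x).
- screwdriver: loose screwdriver, 188 x 25 x 29 mm, lying left of the box, its length roughly along the box's x; origin under its middle. Leave alone.
- marker_pen: loose marker pen, 135 x 17 x 16 mm, lying in front of the box, roughly along y; origin under its middle. Leave alone.
- tape_roll: loose roll of black tape, 55 mm across, 19 mm high, lying right of the box; origin under its middle. Leave alone.

How it is judged (in metres and radians):
On the way, in this order (a step that is already met when the one before it is completed fails the run):
1. the load breaker's double lever is off while the narrow lever is still on (value of joint load_lever below -0.4 rad and value of joint rcd_lever above 0.4 rad and value of joint test_button below 0.0015 m), for 0.2 s.
2. the test button is pressed and the narrow lever has dropped to off, the load still off (value of joint test_button above 0.0015 m and value of joint each of rcd_lever, load_lever below -0.4 rad), for 0.05 s.
3. the button is released and the narrow lever is back on, the load still off (all of step 1), for 0.2 s.
At the end, for the whole second after the job is handed in: both levers on (above 0.4 rad), the test button released (under 1.5 mm), the screwdriver, pen and tape roll within 30 mm of where they started (value of joint each of load_lever, rcd_lever above 0.4 rad and value of joint test_button below 0.0015 m and distance of each of screwdriver, marker_pen, tape_roll from where it was at the start of the episode below 0.03 m); the robot touches nothing.
It fails at once if the narrow lever is pushed towards off by hand (contact force between the fingers and rcd above 0.5 N and value of joint test_button below 0.001 m and value of joint rcd_lever between -0.3 and 0.42 rad and x of the grasp point in the frame of rcd above 0.003 m).
It fails at once if the box or a device is hit or leaned on with more than 60 N (contact force between the fingers and supply_box above 60 N or contact force between the fingers and rcd above 60 N or contact force between the fingers and load_breaker above 60 N).
It fails at once if the screwdriver, pen or tape roll is lifted, carried or knocked away (more than 30 mm) (distance of any of screwdriver, marker_pen, tape_roll from where it was at the start of the episode above 0.03 m or height (world z) of any of screwdriver, marker_pen, tape_roll above 0.02 m).
It also fails if it takes over 42 s, if anything falls off the work surface, if the arm or the gripper's body presses on something with over 40 N, if the wrist force passes 120 N, or if a joint passes its speed limit or range.

## Robot

A 6-joint arm with a two-finger parallel gripper is mounted at the origin on a cart in front of the work surface, level with it; the furniture and walls round the work are solid. World frame = base frame: x ahead of the robot, y to its left, z up, the work surface at z = 0. Lengths are in mm, angles in rad, forces in N, time in s.
With the tool pointing down it reaches from about 350 to 775 mm from the base axis. Payload 7.3 kg.
Tool frame: the origin (TCP) lies midway between the tips of the shut fingers; the grasp point (between the pads) lies 19 mm behind it; z points along the fingers, y is the line along which they close (so a half turn about z gives the same grasp; the last joint's range is limited). The gripper opens to 92 mm and grips with 3 to 60 N. Pads are 19 mm wide; open, the fingers measure 130 mm over their backs; the gripper's body (75 mm by 190 mm) begins 47 mm behind the grasp point.
Start: joints at [1.151, 0.342, 1.524, -0, 1.275, -0.146], TCP at [141.94, 505.468, 226.741] pointing down, gripper open.
Joint ranges: [-2.53, 2.53], [-0.77, 2.02], [0.04, 2.7], [-1, 4.14], [0.28, 2.66], [-3.11, 3.11]. Speed limits (rad/s): [2.57, 2.57, 3.14, 3.14, 3.14, 3.14].

## Interface

Orientations are given as [roll, pitch, yaw] about the fixed x, y, z axes, in that order (R = Rz(yaw) Ry(pitch) Rx(roll)).
In Python, from plant import monitor, optics, workorder gives the robot as it stands. The module is installed in compiled form; this text tells all that it offers.
- The arm moves only by the tool servo_tool, never from a script. Its arguments are lists of equal length, an entry for each row: "linear": the shift along the tool's x, y, z as a fraction of full scale, a list of three; "spin": the turn about the tool's z as a fraction of full scale. In form: {"linear": [[dx, dy, dz], ...], "spin": [spin, ...]}. A call has exactly 8 rows; each row shifts and turns the commanded pose from where the row before left it, along the tool's axes as they then stand; what a row does not reach is not made up. Full scale, the value 1, is 200 mm for a shift and 90 degrees for a turn. A row lasts 1/8 s, in which the tool goes at most 62.5 mm and 10.7 degrees, less where a joint would pass 70% of its speed; a pose out of reach is approached as far as the arm can. A call with a number of a shift or a turn outside -1 to 1 is refused whole. A call with a gripper value outside its range is refused whole. "hand" is the opening, from -1 (shut) to 1 (fully open), set as the call begins (left out, the last holds). The fingers move at their own pace and stop on an object; the grip force is fixed at half the most. Time passes only in rows, so rows that do not move let the fingers close, or fill a call up. It gives the time, the measured TCP pose, the force, the opening and the grip force at its end, in the units of the state.
- monitor.get_obs(): the state, without advancing time (a new reading comes with each control period).
- optics.capture(name): name is "scene" or "top"; returns a dict with "frame" (480x640x3 uint8, blue, green, red), "K" (3x3 intrinsics, pixels), "D" ([k1, k2, p1, p2, k3] as OpenCV has them; the pictures are not rectified), "world_to_cam" (4x4, takes a point from world to camera coordinates). Camera axes: x right, y down, z forward; pixel columns grow to the right and rows downward; lengths in mm; the calibration is good to about 2 mm. A picture is of the moment at which its call begins. There is no depth.
- workorder.close_job(): hands the job in; it is judged then, once.
The state is a dict: "time": time; "joint_positions": joint angles; "dq": joint speeds; "tau": joint torques, N m; "tool_pos": TCP position; "tcp_rot": TCP orientation; "contact_force": force on the tool from outside, world axes, zero at the start; "moment": the same for the moment, N m; "grip_width": finger opening in mm; "finger_force": force on a finger pad.
Only numpy, scipy, OpenCV 4.12 (cv2) and the standard library are available. Lean on these libraries where they do the work, as an engineer would, in place of code of your own. Each camera call takes 0.05 s, during which the arm holds its last target. There are 200 camera calls.

## Working session

There is one attempt and no reset: what is moved stays moved. The work goes in short steps, Python scripts to look and compute and a tool call to move; the robot and the scene stay as the last step left them, time stands still between calls to the robot, and variables do not carry over. Pictures are saved under pics/ and viewed, at most 10 in all, crops included, and the job is handed in when it is done.

Besides the shell and the picture viewer there is one more tool, called after "Call:" by a JSON object that holds its "op" and its "data". servo_tool: Moves the arm, as the interface text tells. Shift numbers are shares of 200 mm and turn numbers shares of 90 degrees, none past 1 either way. Its arguments: {"type":"object","properties":{"linear":{"type":"array","items":{"type":"array","items":{"type":"number","minimum":-1,"maximum":1}}},"spin":{"type":"array","items":{"type":"number","minimum":-1,"maximum":1}},"hand":{"type":"number"}},"required":["linear","spin"]}

```bash
mkdir -p pics; python3 - <<'E'
from plant import monitor, optics
import cv2,numpy as np,pickle
o=monitor.get_obs();print({k:np.round(v,3) for k,v in o.items()})
d={}
for n in("scene","top"):
    c=optics.capture(n);d[n]=c;cv2.imwrite(f"pics/{n}0.png",c["frame"]);print(n,np.round(c["K"],1).tolist(),c["D"],np.round(c["world_to_cam"],3).tolist())
pickle.dump(d,open("c0.pkl","wb"))
E
```

```text
{'time': np.float64(0.0), 'joint_positions': array([ 1.151,  0.343,  1.525, -0.   ,  1.275, -0.146]), 'dq': array([-0.001,  0.001, -0.001,  0.001,  0.   , -0.   ]), 'tau': array([ -0.   , -43.125, -24.422,   0.072,   0.056,  -0.   ]), 'tool_pos': array([141.779, 505.067, 226.047]), 'tcp_rot': array([-3.14 , -0.   ,  2.868]), 'contact_force': array([0.798, 0.276, 0.57 ]), 'moment': array([0.007, 0.011, 0.001]), 'finger_force': np.float64(0.0), 'grip_width': np.float64(91.583)}
scene [[494.9, 0.0, 314.2], [0.0, 494.9, 244.0], [0.0, 0.0, 1.0]] [-0.13899247  0.          0.          0.          0.        ] [[0.785, -0.619, -0.005, -346.869], [-0.454, -0.571, -0.684, 358.338], [0.42, 0.539, -0.73, 800.683], [0.0, 0.0, 0.0, 1.0]]
top [[571.8, 0.0, 309.8], [0.0, 571.8, 234.2], [0.0, 0.0, 1.0]] [-0.08412841  0.          0.          0.          0.        ] [[-0.011, -1.0, 0.002, 132.269], [-0.971, 0.01, -0.237, 556.542], [0.237, -0.004, -0.971, 919.496], [0.0, 0.0, 0.0, 1.0]]
```

View pics/scene0.png

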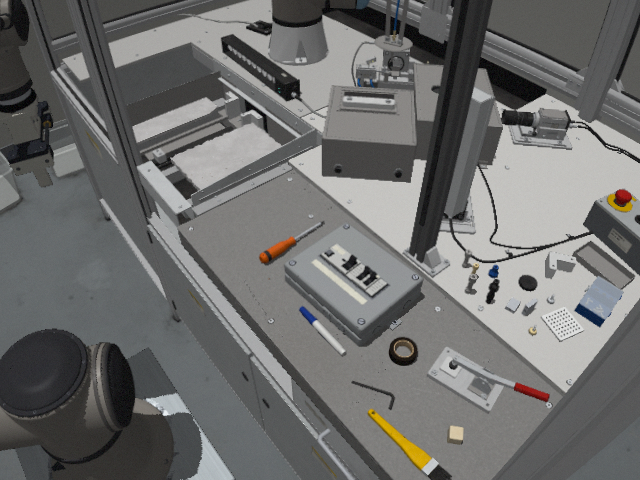

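View pics/top0.png

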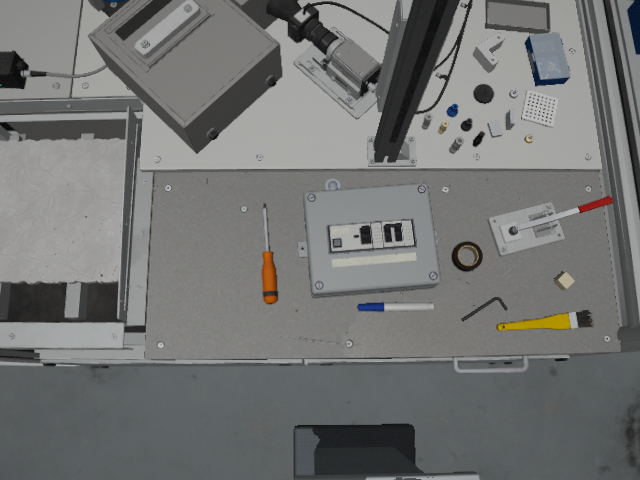

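The top view shows the box with its corners near (305,193), (432,185), (439,283) and (313,294). The RCD is on the left, with its button at about (336,242) and lever at about (366,233). The load breaker is on the right at about (393,232). A post stands behind the box at (390,150). I'll zoom in for exact pixels.

```bash
python3 - <<'E'
import cv2
a=cv2.imread("pics/top0.png")[175:305,290:450]
cv2.imwrite("pics/topc.png",cv2.resize(a,None,fx=4.5,fy=4.5,interpolation=cv2.INTER_CUBIC))
a=cv2.imread("pics/scene0.png")[220:350,275:435]
cv2.imwrite("pics/scenec.png",cv2.resize(a,None,fx=4.5,fy=4.5,interpolation=cv2.INTER_CUBIC))
E
```

```text
(no output)
```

View pics/topc.png

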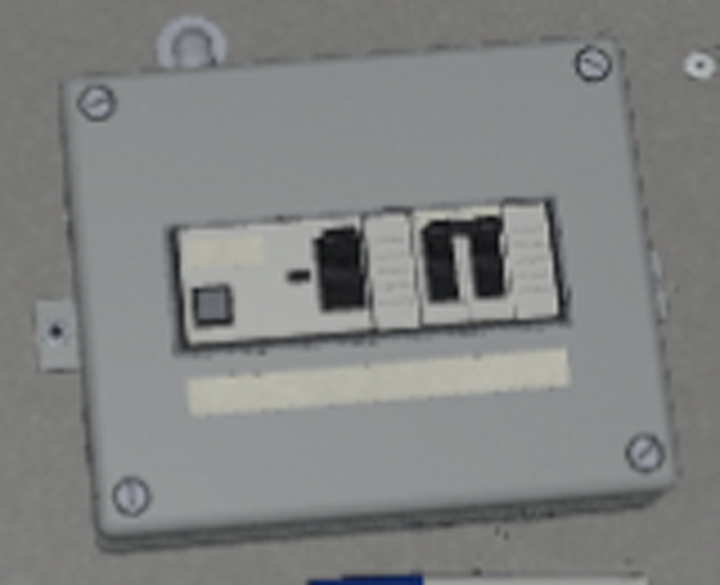

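View pics/scenec.png

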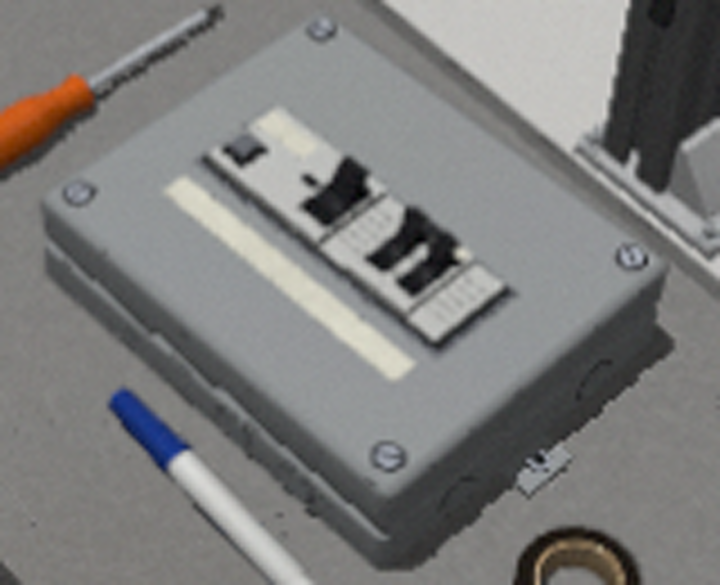

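The crops show both levers leaning to the far side (on). The four screws, the button and the lever ends can be picked out in both views, so I'll triangulate them.

```bash
cat > h.py <<'E'
import cv2,numpy as np,pickle
d=pickle.load(open("c0.pkl","rb"))
def und(c,p,off=(0,0),s=1.):
    p=(np.array(p,float)+.5)/s-.5+off
    return cv2.undistortPoints(p.reshape(-1,1,2),c["K"],c["D"]).reshape(-1,2)
def tri(t,s):
    a=und(d["top"],t,(290,175),4.5);b=und(d["scene"],s,(275,220),4.5)
    X=cv2.triangulatePoints(d["top"]["world_to_cam"][:3],d["scene"]["world_to_cam"][:3],a.T,b.T);return (X[:3]/X[3]).T
def plane(c,p,z,off=(290,175),s=4.5):
    M=c["world_to_cam"];r=np.c_[und(c,p,off,s),np.ones(len(p))]@M[:3,:3];o=-M[:3,:3].T@M[:3,3]
    return o+r*((z-o[2])/r[:,2])[:,None]
E
python3 - <<'E'
from h import *
np.set_printoptions(precision=1,suppress=True)
n=["FL","FR","NL","NR","btn","rtip","ltip"]
T=[(96,103),(593,64),(132,496),(645,453),(212,304),(338,240),(462,227)]
S=[(321,28),(632,257),(79,193),(388,457),(243,150),(352,165),(432,226)]
X=tri(T,S)
for a,b in zip(n,X):print(a,b)
P=X[:4]
ex=(P[0]+P[1]-P[2]-P[3]);print("yaw",np.degrees(np.arctan2(ex[1],ex[0])),"from y",np.degrees(np.arctan2(-(P[0]-P[1]+P[2]-P[3])[0],(P[0]-P[1]+P[2]-P[3])[1])),"c",P.mean(0))
print(plane(d["top"],T[:4],62).mean(0),plane(d["scene"],S[:4],62).mean(0))
print("devcorners top z70/67",plane(d["top"],[(188,345),(178,228)],70),plane(d["top"],[(562,317),(548,203)],67))
print("btn",plane(d["top"],[T[4]],75.5),plane(d["scene"],[S[4]],75.5))
print("tips",plane(d["top"],T[5:],85),plane(d["scene"],S[5:],85))
# lug/pen/post
print("pen",plane(d["top"],[(360,307),(433,307)],8,(0,0),1),"tape",plane(d["top"],[(467,256)],10,(0,0),1),"sd",plane(d["top"],[(264,206),(271,300)],12,(0,0),1),"post",plane(d["top"],[(370,165),(414,165),(370,138)],0,(0,0),1))
E
```

```text
FL [626.3 123.1  63.2]
FR [640.4 -72.9  63.4]
NL [471.2 111.4  62.4]
NR [485.1 -84.   62.4]
btn [542.9  80.2  69.5]
rtip [564.7  32.4  85.3]
ltip [569.8 -15.1  83.3]
yaw 4.189467207803091 from y 4.096516132504699 c [555.7  19.4  62.8]
[555.1  19.7  62. ] [669.4  97.3  62. ]
devcorners top z70/67 [[526.8  89.8  70. ]
 [572.7  92.7  70. ]] [[536.8 -53.8  67. ]
 [582.  -50.8  67. ]]
btn [[541.4  80.6  75.5]] [[651.9 160.   75.5]]
tips [[563.5  33.   85. ]
 [568.1 -14.2  85. ]] [[679.7 111.2  85. ]
 [680.8  56.2  85. ]]
pen [[438.   38.2   8. ]
 [436.2 -92.5   8. ]] tape [[ 527.9 -160.1   10. ]] sd [[625.8 210.   12. ]
 [451.8 196.3  12. ]] post [[708.8   9.8   0. ]
 [708.2 -74.5   0. ]
 [764.3   7.6   0. ]]
```

Every check agrees: the screws sit at z≈62–63, the device row is 142 mm long, the yaw is 4.15° by both axes, and the button and tips fall where the text puts them. The one outlier was the "scene" plane check, where I used the wrong crop offset.

| Item | Value |
|---|---|
| Load breaker origin | (557.5, −16) |
| RCD origin | (552.4, 55) |
| Yaw | 4.15° |

I'll shut the fingers, turn to box alignment and travel.

Call:
{"op": "servo_tool", "data": {"linear": [[0, 0, 0], [0, 0, 0], [-0.149, -0.196, 0], [-0.149, -0.196, 0], [-0.149, -0.196, 0], [-0.149, -0.196, 0], [-0.149, -0.196, 0], [-0.149, -0.196, 0]], "spin": [-0.11, -0.11, 0, 0, 0, 0, 0, 0], "hand": -1}}

```text
time: 1.1
tool_pos: [337.9, 282.3, 226.6]
tcp_rot: [3.142, -0.0, -3.07]
contact_force: [1.0, 0.3, 0.7]
grip_width: 16.6
finger_force: 0.0
```

Call:
{"op": "servo_tool", "data": {"linear": [[-0.149, -0.196, 0], [-0.149, -0.196, 0], [-0.149, -0.196, 0], [-0.149, -0.196, 0], [-0.149, -0.196, 0], [-0.149, -0.196, 0], [-0.149, -0.196, 0], [-0.149, -0.196, 0]], "spin": [0, 0, 0, 0, 0, 0, 0, 0]}}

```text
time: 2.1
tool_pos: [598.1, -13.3, 226.3]
tcp_rot: [3.141, -0.001, -3.07]
contact_force: [1.2, -0.0, 0.5]
grip_width: 0.3
finger_force: 0.0
```

Call:
{"op": "servo_tool", "data": {"linear": [[0, 0, 0.12], [0, 0, 0.12], [0, 0, 0.12], [0, 0, 0.12], [0, 0, 0.12], [0, 0, 0.03], [0, 0, 0], [0, 0, 0]], "spin": [0, 0, 0, 0, 0, 0, 0, 0]}}

```text
time: 3.1
tool_pos: [598.1, -12.1, 101.8]
tcp_rot: [-3.141, 0.002, -3.07]
contact_force: [0.0, 0.9, -0.2]
grip_width: 0.5
finger_force: 0.0
```

```bash
cat >> h.py <<'E'
def shot(name,n="scene",box=(275,200,160,130)):
    from plant import optics
    f=optics.capture(n)["frame"];x,y,w,h=box
    cv2.imwrite(name,cv2.resize(f[y:y+h,x:x+w],None,fx=4.5,fy=4.5,interpolation=cv2.INTER_CUBIC))
E
python3 - <<'E'
from h import *
shot("pics/a.png")
from plant import monitor
o=monitor.get_obs();print(o["tool_pos"],o["contact_force"])
E
```

```text
[598.03414653 -12.07236006 101.77381376] [-0.02215658 -0.86803152 -0.99594316]
```

View pics/a.png

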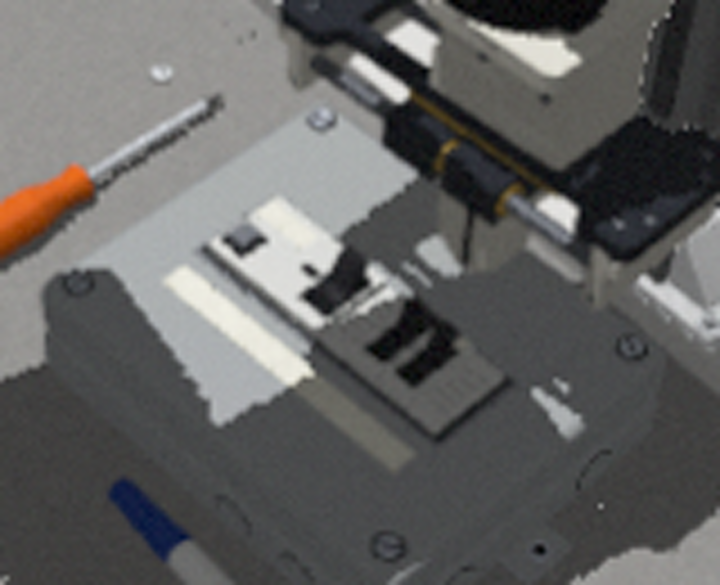

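The fingers stand clear behind the double lever, which is at crop (425,330). I'll lower and push it towards the robot gently.

Call:
{"op": "servo_tool", "data": {"linear": [[0, -0.015, 0.07], [0, 0, 0.06], [0.06, 0, 0], [0.02, 0, 0], [0.02, 0, 0], [0.02, 0, 0], [0.02, 0, 0], [0, 0, 0]], "spin": [0, 0, 0, 0, 0, 0, 0, 0]}}

```text
time: 4.15
tool_pos: [568.5, -17.0, 74.3]
tcp_rot: [3.141, -0.002, -3.07]
contact_force: [0.2, 0.2, -0.3]
grip_width: 0.4
finger_force: 0.0
```

Call:
{"op": "servo_tool", "data": {"linear": [[0.01, 0, 0], [0.01, 0, 0], [0.01, 0, 0], [0, 0, 0], [0, 0, 0], [0, 0, 0], [0, 0, 0], [0, 0, 0]], "spin": [0, 0, 0, 0, 0, 0, 0, 0]}}

```text
time: 5.15
tool_pos: [565.4, -17.5, 75.4]
tcp_rot: [-3.141, 0.004, -3.07]
contact_force: [5.6, 0.3, 0.8]
grip_width: 0.6
finger_force: 2.3
```

Call:
{"op": "servo_tool", "data": {"linear": [[-0.05, 0, 0], [0, 0, -0.1], [0, 0, -0.1], [0, 0.2, 0], [0, 0.2, 0], [0.12, 0.1, 0], [0, 0, 0], [0, 0, 0]], "spin": [0, 0, 0, 0, 0, 0, 0, 0]}}

```text
time: 6.15
tool_pos: [543.1, 81.1, 114.8]
tcp_rot: [-3.141, 0.0, -3.07]
contact_force: [-0.4, 0.3, -0.1]
grip_width: 0.5
finger_force: 0.0
```

```bash
python3 - <<'E'
from h import *
shot("pics/b.png",box=(265,180,178,144))
from plant import monitor
o=monitor.get_obs();print(o["tool_pos"],o["contact_force"])
E
```

```text
[543.25519728  80.76771871 114.72119279] [ 0.2628624  -0.22535084 -0.41019957]
```

View pics/b.png

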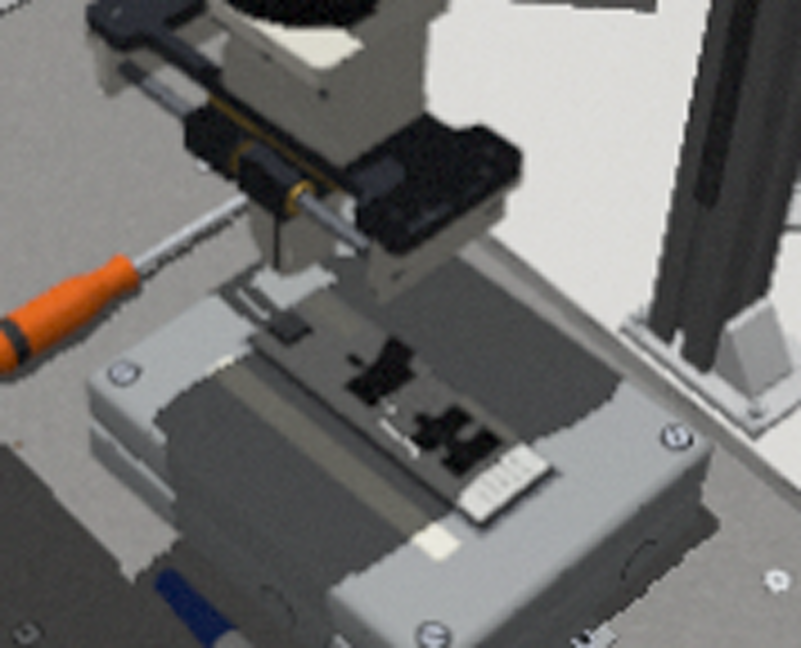

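The double lever now leans towards the robot (off, at about (455,435)) and the narrow lever is still on. The fingers are above the button, so I'll press it.

Call:
{"op": "servo_tool", "data": {"linear": [[0.008, 0, 0.08], [0, 0, 0.08], [0, 0, 0.02], [0, 0, 0.01], [0, 0, 0.01], [0, 0, 0.005], [0, 0, 0.005], [0, 0, 0]], "spin": [0, 0, 0, 0, 0, 0, 0, 0]}}

```text
time: 7.2
tool_pos: [541.4, 81.1, 73.2]
tcp_rot: [-3.141, 0.001, -3.07]
contact_force: [-0.5, -1.2, 3.1]
grip_width: 0.1
finger_force: 1.7
```

Call:
{"op": "servo_tool", "data": {"linear": [[0, 0, 0.005], [0, 0, 0.004], [0, 0, 0.003], [0, 0, 0], [0, 0, 0], [0, 0, 0], [0, 0, 0], [0, 0, 0]], "spin": [0, 0, 0, 0, 0, 0, 0, 0]}}

```text
time: 8.2
tool_pos: [541.3, 81.1, 70.8]
tcp_rot: [-3.142, 0.001, -3.07]
contact_force: [-0.7, -0.9, 7.0]
grip_width: 0.2
finger_force: 3.3
```

```bash
python3 - <<'E'
from h import *
shot("pics/c.png",box=(265,180,178,144))
from plant import monitor
o=monitor.get_obs();print(o["tool_pos"],o["contact_force"])
E
```

```text
[541.34998129  81.1670242   70.77016472] [-0.17497547 -1.21532075  7.91094627]
```

View pics/c.png

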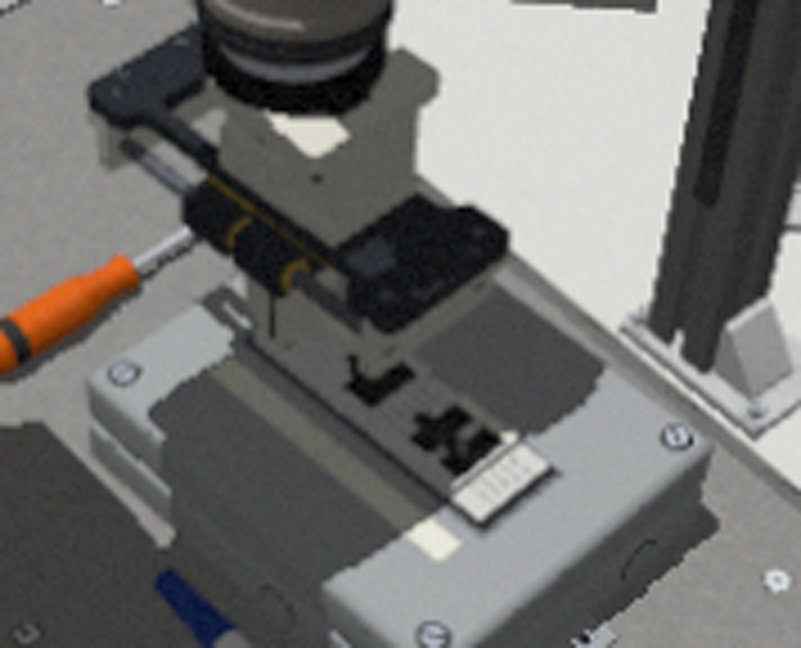

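The narrow lever has dropped to off at (375,375) under the pressed button. I'll release the button and go round to the robot side of that lever.

Call:
{"op": "servo_tool", "data": {"linear": [[0, 0, -0.08], [0, 0, -0.08], [0.145, 0, 0], [0, -0.13, 0], [0, -0.13, 0], [0, 0, 0.07], [0, 0, 0.065], [0, 0, 0]], "spin": [0, 0, 0, 0, 0, 0, 0, 0]}}

```text
time: 9.25
tool_pos: [514.6, 28.2, 73.9]
tcp_rot: [3.141, -0.003, -3.069]
contact_force: [0.2, 0.1, -0.5]
grip_width: 0.4
finger_force: 0.0
```

Call:
{"op": "servo_tool", "data": {"linear": [[-0.05, 0, 0], [-0.02, 0, 0], [-0.02, 0, 0], [-0.02, 0, 0], [-0.015, 0, 0], [-0.015, 0, 0], [0, 0, 0], [0, 0, 0]], "spin": [0, 0, 0, 0, 0, 0, 0, 0]}}

```text
time: 10.25
tool_pos: [544.1, 29.2, 75.3]
tcp_rot: [3.142, 0.001, -3.07]
contact_force: [0.5, -0.3, 0.2]
grip_width: 0.5
finger_force: 0.0
```

Call:
{"op": "servo_tool", "data": {"linear": [[-0.01, 0, 0], [-0.01, 0, 0], [0, 0, 0], [0, 0, 0], [0, 0, 0], [0, 0, 0], [0, 0, 0], [0, 0, 0]], "spin": [0, 0, 0, 0, 0, 0, 0, 0]}}

```text
time: 11.25
tool_pos: [547.4, 29.6, 75.2]
tcp_rot: [3.141, -0.001, -3.07]
contact_force: [-4.7, -0.4, 0.0]
grip_width: 0.6
finger_force: 1.9
```

Call:
{"op": "servo_tool", "data": {"linear": [[-0.0, 0, 0], [0.05, 0, 0], [0.1, 0, 0], [0, 0, -0.15], [0, -0.13, 0], [0, -0.1, 0], [0, 0, 0], [0, 0, 0]], "spin": [0, 0, 0, 0, 0, 0, 0, 0]}}

```text
time: 12.25
tool_pos: [521.2, -18.0, 105.5]
tcp_rot: [3.141, 0.001, -3.07]
contact_force: [-0.2, -1.0, 0.1]
grip_width: 0.4
finger_force: 0.0
```

```bash
python3 - <<'E'
from h import *
shot("pics/d.png",box=(265,180,178,144))
from plant import monitor
o=monitor.get_obs();print(o["tool_pos"],o["contact_force"])
E
```

```text
[521.15121265 -17.79369517 105.3823009 ] [ 0.05280319 -0.23310964 -0.54149574]
```

View pics/d.png

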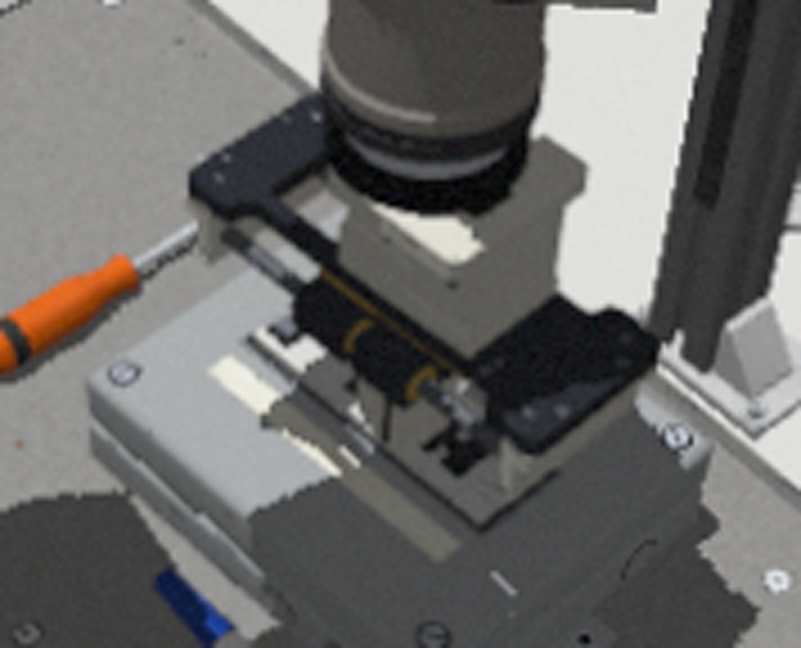

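The gripper hides the narrow lever at about (370,370), so I'll draw aside to check it before going on.

Call:
{"op": "servo_tool", "data": {"linear": [[0, 0, -0.2], [0.1, -0.2, -0.1], [0.1, -0.2, 0], [0, -0.2, 0], [0, 0, 0], [0, 0, 0], [0, 0, 0], [0, 0, 0]], "spin": [0, 0, 0, 0, 0, 0, 0, 0]}}

```text
time: 13.3
tool_pos: [489.9, -140.1, 165.3]
tcp_rot: [3.141, -0.0, -3.068]
contact_force: [0.3, 0.1, -0.1]
grip_width: 0.5
finger_force: 0.0
```

```bash
python3 - <<'E'
from h import *
shot("pics/e.png",box=(275,200,160,130))
from plant import monitor
o=monitor.get_obs();print(o["tool_pos"],o["contact_force"])
E
```

```text
[ 489.89914413 -140.25880948  165.29158985] [0.2994785  0.09803959 0.44397308]
```

View pics/e.png

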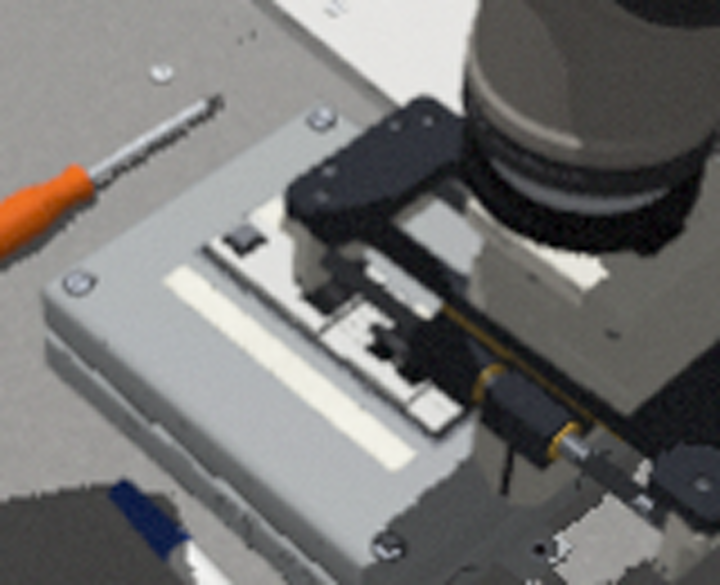

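The view is still partly blocked at about (320,290). I'll withdraw further and compare the lever patch numerically with the start picture.

Call:
{"op": "servo_tool", "data": {"linear": [[0.1, -0.25, 0], [0.1, -0.25, 0], [0, -0.25, 0], [0, 0, 0], [0, 0, 0], [0, 0, 0], [0, 0, 0], [0, 0, 0]], "spin": [0, 0, 0, 0, 0, 0, 0, 0]}}

```text
time: 14.35
tool_pos: [460.9, -292.9, 165.4]
tcp_rot: [-3.142, 0.0, -3.069]
contact_force: [0.1, 0.0, -0.4]
grip_width: 0.2
finger_force: 0.0
```

```bash
python3 - <<'E'
from h import *
from plant import optics
b={"scene":[("rcd",340,252,22,22),("load",354,262,28,26)],"top":[("rcd",355,220,18,28),("load",381,218,24,28)]}
for n in b:
    f=optics.capture(n)["frame"];cv2.imwrite(f"pics/f_{n}.png",f)
    for m,x,y,w,h in b[n]:
        t=d[n]["frame"][y:y+h,x:x+w];print(n,m,"same as start:",cv2.matchTemplate(f[y:y+h,x:x+w],t,cv2.TM_CCOEFF_NORMED)[0,0],"meandiff",cv2.absdiff(f[y:y+h,x:x+w],t).mean())
from plant import monitor
print(monitor.get_obs()["tool_pos"])
E
```

```text
scene rcd same as start: 0.9620182 meandiff 36.934573002754824
scene load same as start: 0.71346235 meandiff 52.951465201465204
top rcd same as start: 0.99968886 meandiff 7.465608465608466
top load same as start: 0.84300387 meandiff 18.160218253968253
[ 460.79762449 -293.22379157  165.39431401]
```

The narrow lever's patch is identical to the start (0.9997), so it is on. The double lever's patch differs, so it is off. I'll return to the load lever's robot side.

Call:
{"op": "servo_tool", "data": {"linear": [[-0.066, 0.226, 0], [-0.066, 0.226, 0], [-0.066, 0.226, 0], [-0.066, 0.226, 0], [-0.066, 0.226, 0], [-0.066, 0.226, 0], [0, 0, 0.15], [0, 0, 0.15]], "spin": [0, 0, 0, 0, 0, 0, 0, 0]}}

```text
time: 15.45
tool_pos: [520.6, -16.5, 105.0]
tcp_rot: [-3.141, 0.001, -3.068]
contact_force: [0.7, 0.5, -0.2]
grip_width: 0.4
finger_force: 0.0
```

Call:
{"op": "servo_tool", "data": {"linear": [[0, 0, 0.05], [0, 0, 0.05], [0, 0, 0.04], [0, 0, 0], [0, 0, 0], [0, 0, 0], [0, 0, 0], [0, 0, 0]], "spin": [0, 0, 0, 0, 0, 0, 0, 0]}}

```text
time: 16.45
tool_pos: [520.3, -17.3, 77.5]
tcp_rot: [-3.142, 0.0, -3.07]
contact_force: [-0.0, 0.2, 0.1]
grip_width: 0.3
finger_force: 0.0
```

Call:
{"op": "servo_tool", "data": {"linear": [[-0.04, 0, 0.007], [-0.02, 0, 0], [-0.02, 0, 0], [-0.02, 0, 0], [-0.02, 0, 0], [-0.015, 0, 0], [-0.005, 0, 0], [0, 0, 0]], "spin": [0, 0, 0, 0, 0, 0, 0, 0]}}

```text
time: 17.45
tool_pos: [548.3, -15.3, 75.8]
tcp_rot: [3.142, 0.0, -3.07]
contact_force: [0.9, -0.2, 0.3]
grip_width: 0.2
finger_force: 0.0
```

Call:
{"op": "servo_tool", "data": {"linear": [[-0.006, 0, 0], [-0.006, 0, 0], [0, 0, 0], [0, 0, 0], [0, 0, 0], [0, 0, 0], [0, 0, 0], [0, 0, 0]], "spin": [0, 0, 0, 0, 0, 0, 0, 0]}}

```text
time: 18.45
tool_pos: [550.5, -15.2, 75.9]
tcp_rot: [3.142, -0.0, -3.07]
contact_force: [-0.5, -0.2, 0.4]
grip_width: 0.6
finger_force: 0.1
```

Call:
{"op": "servo_tool", "data": {"linear": [[0.05, 0, 0], [0.1, 0, 0], [0, 0, -0.2], [0, 0, -0.2], [0.1, -0.25, 0], [0.1, -0.25, 0], [0.1, -0.25, 0], [0.1, -0.25, 0]], "spin": [0, 0, 0, 0, 0, 0, 0, 0]}}

```text
time: 19.45
tool_pos: [453.9, -223.7, 156.0]
tcp_rot: [3.142, 0.0, -3.07]
contact_force: [0.5, -0.3, 0.1]
grip_width: 0.4
finger_force: 0.0
```

Call:
{"op": "servo_tool", "data": {"linear": [[0, -0.25, 0], [0, -0.15, 0], [0, 0, 0], [0, 0, 0], [0, 0, 0], [0, 0, 0], [0, 0, 0], [0, 0, 0]], "spin": [0, 0, 0, 0, 0, 0, 0, 0]}}

```text
time: 20.45
tool_pos: [461.0, -302.1, 156.0]
tcp_rot: [-3.142, 0.0, -3.069]
contact_force: [-0.5, 0.2, -0.2]
grip_width: 0.6
finger_force: 0.0
```

```bash
python3 - <<'E'
from h import *
from plant import optics
b={"top":[("rcd",355,220,18,28),("load",381,218,24,28),("btn",328,235,18,16),("sd",255,200,28,108),("pen",355,300,82,14),("tape",448,238,38,36)]}
for n in b:
    f=optics.capture(n)["frame"];cv2.imwrite(f"pics/g_{n}.png",f)
    for m,x,y,w,h in b[n]:
        t=d[n]["frame"][y:y+h,x:x+w];print(n,m,"same as start:",cv2.matchTemplate(f[y:y+h,x:x+w],t,cv2.TM_CCOEFF_NORMED)[0,0])
from plant import monitor
print(monitor.get_obs()["tool_pos"])
E
```

```text
top rcd same as start: 0.99970835
top load same as start: 0.9996867
top btn same as start: 0.9997041
top sd same as start: 0.99905694
top pen same as start: 0.52953714
top tape same as start: 0.99922436
[ 460.97012155 -302.19821107  155.91891236]
```

View pics/g_top.png

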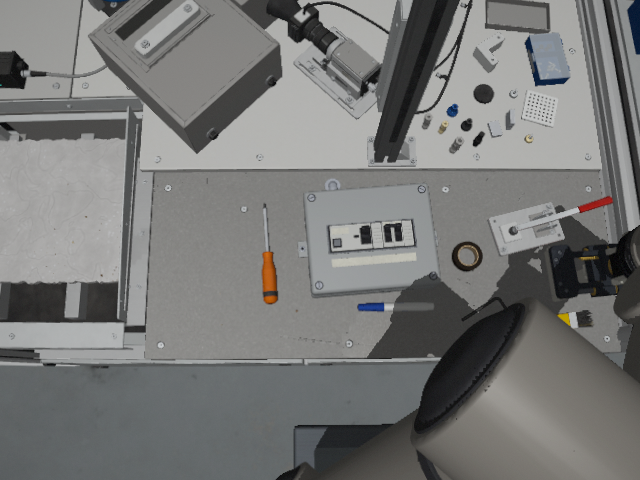

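Both levers are on (366,233 and 393,230), the button is up, and the screwdriver, pen and tape haven't moved. The pen's patch only differs because a shadow lies across it. The arm is clear, so I'll hand in.

```bash
python3 -c "
from plant import workorder
print(workorder.close_job())"
```

```text
the job is handed in; nothing more can be done
None
```

The trip test was carried out in the required order and handed in at about 20.5 s: the last picture shows both levers on, the button up and the loose items unmoved, but the hand-in returned no verdict.

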